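Centre a jar-mill roller in its end float and clamp it

TASK

The front roller of the jar mill must sit midway in its end float before the next run. Take its pull knob, push the shaft in until you feel its inner stop and keep leaning on it lightly for a moment, pull it out and lean on the outer stop the same way, then leave it halfway between the two, let go, and swing the clamp lever right over until it grips the shaft. Do not force the stops, and leave the tiles, tongs, jar and cup where they are.

Things in the scene. Friction and masses are not known exactly. Their poses are not given: they have to be found in the camera images.
- mill: bench jar mill, fixed: grey bed 170 (x) x 250 (y) x 30 high, bearing plates 14 thick at y = +-115 up to z = 96, two black rollers, 40 mm in diameter, along y. Origin: centre of the bed's underside, z up; +y runs along the shafts from the pull knob to the thrust cover. The front roller's axis is at x = -42, z = 62; the rear roller (x = +42) does not slide.
- cover_top (a point): centre of the top of the thrust cover, a closed grey box 75 (x) x 56 (y) x 98 mm high at the mill's +y end (mill x = -38, y = 150). It hides the front shaft's two stops; their place along y differs by up to 16 mm from mill to mill and cannot be seen. The clamp lever stands out of a slot in its top.
- roller: front roller with its steel shaft and pull knob, a bare steel cylinder 28 in diameter, 34 long along y, outside the bearing plate at the mill's -y end. Origin: knob centre, 62 above the plank, about 56 from the plate; axes as the mill's. It does not turn.
- knob_end (a point): centre of the knob's outer end face, 17 mm from the knob's centre towards the mill's -y. The roller slides along y with 1.5 N of drag and stays where left: +y is pushing in, -y pulling out. End float between the stops: some 10 to 25 mm in all; it starts anywhere in between. The stops are firm (under 1 mm of give); a light lean is 3 to 6 N, over 14 N harms them.
- clamp (a joint): clamp lever angle, rad. 0 to 0.25: open, leaning to the mill's -x (at 0, 0.35 rad from upright). It grows as the handle swings towards the mill's +x. At about 1.25 (0.9 rad past upright) its hidden toe meets and grips the shaft and all but stops. It turns stiffly (about 0.1 N m), so a firm push of 10 to 20 N on the handle at the end leaves it gripping.
- clamp_ball (a point): centre of the 18 mm steel ball on the end of the clamp lever, a 10 mm steel rod. The lever turns about a line along the mill's y through mill x = -29, z = 80; the ball is 90 mm from that line, in the plane mill y = 150.
- tile1: bystander: glazed stoneware test tile 75 x 45 x 7 mm, lying flat; origin: centre of its underside
- tile2: bystander: glazed stoneware test tile 75 x 45 x 7 mm, lying flat; origin: centre of its underside
- tile3: bystander: glazed stoneware test tile 75 x 45 x 7 mm, lying flat; origin: centre of its underside
- tile4: bystander: glazed stoneware test tile 75 x 45 x 7 mm, lying flat; origin: centre of its underside
- tile5: bystander: glazed stoneware test tile 75 x 45 x 7 mm, lying flat; origin: centre of its underside
- tongs: bystander: stainless steel tongs 200 mm long, 36 wide, 8 high, lying along its own x; origin: under its middle
- jar: bystander: lidded white polypropylene jar, 76 mm in diameter, 95 high; origin: centre of its underside
- cup: bystander: small celadon cup, 66 mm across the rim, 55 high; origin: centre of its underside

How it is judged:
By the outcome, as a careful person would: the job done as asked, in the order asked, and still so for the second after the job is handed in, with the robot touching nothing.
It also fails if it takes over 64 s, if anything falls off the work surface, if the arm or the gripper's body presses on something with over 40 N, if the wrist force passes 120 N, or if a joint passes its speed limit or range.

ROBOT

A 7-joint arm with a two-finger parallel gripper is mounted at the origin on the work surface. World frame = base frame: x ahead of the robot, y to its left, z up, the work surface at z = 0. Lengths are in m, angles in rad, forces in N, time in s.
With the tool pointing down it reaches from about 0.35 to 0.775 m from the base axis. Payload 3.1 kg.
Tool frame: the origin (TCP) lies on the centre line of the jaws, within the pads' length; the fingertips stand 14 mm ahead of it and the grasp point (between the pads) lies 5 mm behind it; z points along the fingers, y is the line along which they close (so a half turn about z gives the same grasp; the last joint's range is limited). The gripper opens to 85 mm and grips with 20 to 120 N. Pads are 22 mm wide; open, the fingers measure 114 mm over their backs; the gripper's body (76 mm by 85 mm) begins 54 mm behind the grasp point. The pads swing forward as they close: fully open they stand 13 mm farther back than shut.
Start: joints at [-1.142, 0.311, 0.014, 1.512, -0.004, 1.319, -0.027], TCP at [0.249, 0.49, 0.219] pointing down, gripper open.
Joint ranges: [-2.7, 2.7], [-0.3, 1.91], [-1.27, 1.3], [0.12, 2.57], [-1.44, 4.58], [0.2, 2.03], [-3.05, 3.05]. Speed limits (rad/s): [2.79, 2.79, 3.14, 3.14, 3.14, 3.14, 3.14].

INTERFACE

Orientations are given as a unit quaternion [w, x, y, z].
In Python, from plant import get_state, vision, r, models gives the robot as it stands. The module is installed in compiled form; this text tells all that it offers.
- The arm moves only by the tool send_rows, never from a script. Its argument "series" is a list of rows, each an object with "xyz": the shift along the tool's x, y, z in mm, a list of three; "roll": the turn about the tool's z in degrees. In form: [{"xyz": [tx, ty, tz], "roll": roll}, ...]. A call has 1 to 8 rows; each row is the pose to reach, as a shift and turn from the pose commanded when the call began, along the tool's axes at that moment; what a row does not reach only later rows make up. A row lasts 1/10 s, in which the tool goes at most 50 mm and 8.59 degrees, less where a joint would pass 70% of its speed; a pose out of reach is approached as far as the arm can. A call with a gripper value outside its range is refused whole. "jaw" is the finger opening in mm, from 0 to 85.4, set as the call begins (left out, the last holds). The fingers move at their own pace and stop on an object; "grip_force" is the grip in N (left out, the last holds). Time passes only in rows, so rows that repeat a pose let the fingers close. It gives the time, the measured TCP pose, the force, the opening and the grip force at its end, in the units of the state.
- get_state(): the state, without advancing time (a new reading comes with each control period).
- vision.grab_frame(name): name is "side" or "top"; returns the picture (420x560x3 uint8, red, green, blue); there is no depth.
- vision.camera_params(name): a dict with "fx", "fy", "cx", "cy" (pixels), "rvec" (rotation vector, rad) and "tvec" (3), from world to camera coordinates, as OpenCV has them. Camera axes: x right, y down, z forward; pixel columns grow to the right and rows downward; lengths in m; the calibration is good to about 2 mm. A picture is of the moment at which its call begins. camera_params takes no time and is no camera call.
- r.sign_off(): hands the job in; it is judged then, once.
Trained networks look in the newest picture that a camera, given by its name, has taken for a name from the list of things; names that differ only in an ending like _2 or _b are one class to them, and where a whole thing is asked for, a point or a joint stands for the part that bears it (a point fixed in the world has none). Each returns a list of dicts, best first, with "score" (0 to 1); they miss things now and then, are a little off and sometimes report something else, mostly with a low value. They report only what shows in the picture. A call takes as long as a camera call.
- models.regions_of(camera, label): "pixels" (420x560 bool, what is visible of it) and "bbox" ([centre column, centre row, width, height] in pixels, round what is visible of it).
- models.pinpoint(camera, label): "location" ([column, row] in pixels: a listed point, or the origin of a listed thing).
The state is a dict: "clock": time; "qpos": joint angles; "qd": joint speeds; "joint_torque": joint torques, N m; "ee_pos": TCP position; "eef_rot": TCP orientation; "force": force on the tool from outside, world axes, zero at the start; "ft_torque": the same for the moment, N m; "opening": opening from 0.0 (shut) to 1.0 (fully open); "grip_force": force on a finger pad.
Only numpy, scipy, OpenCV 4.12 (cv2) and the standard library are available. Lean on these libraries where they do the work, as an engineer would, in place of code of your own. Each camera call takes 0.05 s, during which the arm holds its last target. There are 200 camera calls.

## Working session

There is one attempt and no reset: what is moved stays moved. The work goes in short steps, Python scripts to look and compute and a tool call to move; the robot and the scene stay as the last step left them, time stands still between calls to the robot, and variables do not carry over. Pictures are saved under pics/ and viewed, at most 10 in all, crops included, and the job is handed in when it is done.

Besides the shell and the picture viewer there is one more tool, called after "Call:" as a command line: name --argument value ..., lists and objects as JSON in quotes. send_rows: Moves the arm, as the interface text tells. Its arguments: {"type":"object","properties":{"series":{"type":"array"},"jaw":{"type":"number"},"grip_force":{"type":"number"}},"required":["series"]}

```bash
mkdir -p pics; cat > h.py <<'E'
import numpy as np, cv2
from plant import get_state, vision, r, models
def cam(n):
    p=vision.camera_params(n); R=cv2.Rodrigues(np.array(p["rvec"],float))[0]; t=np.array(p["tvec"],float).ravel()
    K=np.array([[p["fx"],0,p["cx"]],[0,p["fy"],p["cy"]],[0,0,1]]); return K,R,t
def ray(n,px):
    K,R,t=cam(n); d=R.T@np.linalg.solve(K,[px[0],px[1],1]); return -R.T@t,d
def atz(n,px,z):
    c,d=ray(n,px); return c+d*(z-c[2])/d[2]
def proj(n,P):
    K,R,t=cam(n); q=K@(R@np.array(P,float)+t); return q[:2]/q[2]
def tri(pa,pb):
    A=[];b=[]
    for n,px in (("side",pa),("top",pb)):
        c,d=ray(n,px); d/=np.linalg.norm(d); M=np.eye(3)-np.outer(d,d); A.append(M); b.append(M@c)
    return np.linalg.lstsq(np.vstack(A),np.hstack(b),rcond=None)[0]
def save(n,f):
    cv2.imwrite("pics/"+f,vision.grab_frame(n)[:,:,::-1])
E
python3 - <<'E'
from h import *
s=get_state(); print({k:np.round(v,3) for k,v in s.items()})
for n in("side","top"):
    save(n,n+"1.png"); c,d=ray(n,(280,210)); print(n,c.round(3),d.round(3))
    for l in("mill","cover_top","roller","knob_end","clamp_ball"):
        print(l,[(np.round(q["location"],1),round(q["score"],2)) for q in models.pinpoint(n,l)[:2]])
E
```

```text
{'clock': np.float64(0.0), 'qpos': array([-1.142,  0.312,  0.014,  1.513, -0.004,  1.319, -0.027]), 'qd': array([-0.   , -0.   ,  0.001, -0.   ,  0.001, -0.001,  0.001]), 'joint_torque': array([-0.0000e+00, -3.7992e+01,  1.4600e-01, -2.3059e+01,  1.2000e-02,
        1.4000e-02, -0.0000e+00]), 'ee_pos': array([0.249, 0.489, 0.218]), 'eef_rot': array([-0.   ,  0.233,  0.972, -0.001]), 'force': array([-0.211, -0.61 ,  0.474]), 'ft_torque': array([-0.012,  0.044,  0.019]), 'grip_force': np.float64(0.0), 'opening': np.float64(1.001)}
side [ 0.112 -0.673  0.815] [ 0.448  0.628 -0.636]
mill [(array([270.4, 261.2]), 0.91), (array([321.3, 343.1]), 0.56)]
cover_top [(array([226.8, 192.2]), 0.56)]
roller [(array([293.6, 303.7]), 0.62)]
knob_end [(array([293.2, 312.9]), 0.81)]
clamp_ball [(array([222.8, 167.6]), 0.51)]
top [0.52  0.015 0.933] [ 0.093  0.023 -0.995]
mill [(array([295.1, 230.6]), 0.68)]
cover_top [(array([225.5, 236.6]), 0.58)]
roller [(array([369.5, 256.6]), 0.77), (array([278.2, 150.7]), 0.64)]
knob_end [(array([380.9, 259.7]), 0.59)]
clamp_ball [(array([215.8, 231.8]), 0.46)]
```

View pics/side1.png

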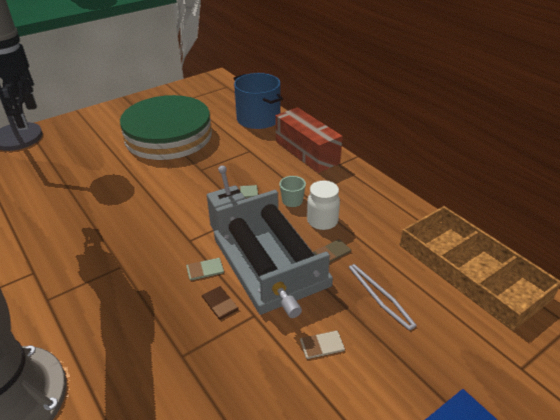

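View pics/top1.png

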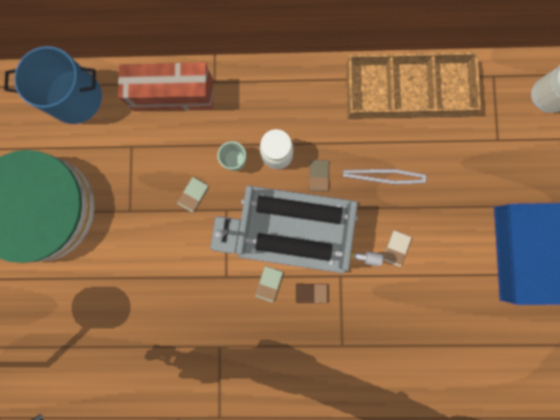

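```bash
python3 - <<'E'
from h import *
m=atz("top",(295.1,230.6),0);m2=atz("side",(270.4,261.2),0);print("mill",m,m2)
for n,a,b,z in(("cover",(226.8,192.2),(225.5,236.6),.098),("roller",(293.6,303.7),(369.5,256.6),.062),("kend",(293.2,312.9),(380.9,259.7),.062),("ball",(222.8,167.6),(215.8,231.8),.15)):
    print(n,tri(a,b).round(4),atz("top",b,z).round(4),atz("side",a,z).round(4))
E
```

```text
mill [0.55687458 0.00108446 0.        ] [ 5.63632859e-01 -1.66747797e-04 -1.11022302e-16]
cover [0.5453 0.148  0.1095] [0.5417 0.1522 0.098 ] [0.5561 0.1586 0.098 ]
roller [ 0.4985 -0.1643  0.0579] [ 0.4953 -0.1613  0.062 ] [ 0.4999 -0.1689  0.062 ]
kend [ 0.4874 -0.1857  0.0611] [ 0.4883 -0.186   0.062 ] [ 0.4862 -0.1859  0.062 ]
ball [0.5507 0.1593 0.168 ] [0.5502 0.1633 0.15  ] [0.564  0.1816 0.15  ]
```

The side view shows the knob at (288,302), the cover at (232,205) and the ball at (223,169). In the top view the knob is at (373,258), the cover at (227,236), and the mill is turned by about -9°. I'll refine the pose by fitting the silhouette in both views.

```bash
cat >> h.py <<'E'
def box(x0,x1,y0,y1,z0,z1): return np.array([[x,y,z] for x in(x0,x1) for y in(y0,y1) for z in(z0,z1)])/1e3
def W(p,pose):
    c,s=np.cos(pose[2]),np.sin(pose[2]); p=np.atleast_2d(p)
    return np.c_[pose[0]+c*p[:,0]-s*p[:,1],pose[1]+s*p[:,0]+c*p[:,1],p[:,2]]
E
python3 - <<'E'
from h import *
from scipy.optimize import minimize
B=[box(-85,85,-125,125,0,30),box(-85,85,-122,-108,0,96),box(-85,85,108,122,0,96),box(-75.5,-.5,122,178,0,98)]
M={}
for n in("side","top"):
    vision.grab_frame(n); o=models.regions_of(n,"mill"); print(n,[(round(q["score"],2),q["pixels"].sum(),np.round(q["bbox"])) for q in o[:3]])
    m=o[0]["pixels"].astype(np.uint8); M[n]=m
    for l in ("roller","cover_top","clamp"):
        q=models.regions_of(n,l); print(l,[(round(k["score"],2),k["pixels"].sum(),np.round(k["bbox"])) for k in q[:2]])
np.savez("m.npz",**M)
def sil(n,pose):
    im=np.zeros((420,560),np.uint8)
    for b in B:
        p=np.array([proj(n,w) for w in W(b,pose)]); cv2.fillConvexPoly(im,cv2.convexHull((p*16).round().astype(np.int32)),1,shift=4)
    return im
def cost(v,ns=("side","top")):
    pose=(v[0]/1e3,v[1]/1e3,np.radians(v[2])); c=0
    for n in ns:
        s=sil(n,pose); mm=cv2.morphologyEx(M[n],cv2.MORPH_CLOSE,np.ones((25,25),np.uint8)) 
        c+=(s!=mm).sum()/mm.sum()
    return c
for ns in(("side",),("top",),("side","top")):
    o=minimize(cost,[557,0,-9],args=(ns,),method="Nelder-Mead",options=dict(initial_simplex=[[557,0,-9],[567,0,-9],[557,10,-9],[557,0,-5]]))
    print(ns,o.x.round(2),o.fun)
v=o.x;pose=(v[0]/1e3,v[1]/1e3,np.radians(v[2]))
for n in M:
    im=vision.grab_frame(n)[:,:,::-1].copy()
    for b in B:
        p=np.array([proj(n,w) for w in W(b,pose)]).round().astype(int)
        for i in range(8):
            for j in range(i):
                if bin(i^j).count("1")==1: cv2.line(im,tuple(map(int,p[i])),tuple(map(int,p[j])),(0,255,255),1)
    M[n]=cv2.resize(im[110:330,180:440],None,fx=1.5,fy=2.7) if 0 else cv2.resize(im[120:330,190:420],None,fx=1.7,fy=1.7)
cv2.imwrite("pics/ov.png",np.hstack([M["side"],M["top"]]))
print(W([[-.042,-.178,.062],[-.038,.15,.098]],pose).round(4))
E
```

```text
side [(0.63, np.int64(9653), array([269., 243., 125., 153.]))]
roller [(0.67, np.int64(1645), array([266., 269.,  73., 100.])), (0.17, np.int64(9863), array([270., 241., 126., 152.]))]
cover_top [(0.69, np.int64(9774), array([270., 242., 123., 154.])), (0.24, np.int64(1538), array([266., 267.,  73., 100.]))]
clamp []
top [(0.68, np.int64(9412), array([295., 230., 169.,  85.]))]
roller [(0.71, np.int64(1723), array([312., 248., 139.,  35.]))]
cover_top [(0.74, np.int64(9598), array([296., 229., 173.,  86.])), (0.74, np.int64(572), array([193., 194.,  26.,  31.]))]
clamp [(0.47, np.int64(95), array([221., 235.,  13.,  10.]))]Traceback (most recent call last):
  File "<stdin>", line 23, in <module>
    res = _minimize_neldermead(fun, x0, args, callback, bounds=bounds,
                               **options)
    fxcc = func(xcc)
    fx = function(np.copy(x), *(wrapper_args + args))
  File "<stdin>", line 19, in cost
  File "<stdin>", line 14, in sil
  File "h.py", line 11, in proj
    K,R,t=cam(n); q=K@(R@np.array(P,float)+t); return q[:2]/q[2]
          ~~~^^^
  File "h.py", line 4, in cam
    p=vision.camera_params(n); R=cv2.Rodrigues(np.array(p["rvec"],float))[0]; t=np.array(p["tvec"],float).ravel()
ValueError: time passes only in moves, steps and waits
```

```bash
sed -i 's/^def cam/from functools import lru_cache\n@lru_cache\ndef cam/' h.py
cat > fit.py <<'E'
from h import *
from scipy.optimize import minimize
B=[box(-85,85,-125,125,0,30),box(-85,85,-122,-108,0,96),box(-85,85,108,122,0,96),box(-75.5,-.5,122,178,0,98)]
M=dict(np.load("m.npz"))
M={n:cv2.morphologyEx(M[n],cv2.MORPH_CLOSE,np.ones((25,25),np.uint8)) for n in M}
def sil(n,pose):
    im=np.zeros((420,560),np.uint8)
    for b in B:
        p=np.array([proj(n,w) for w in W(b,pose)]); cv2.fillConvexPoly(im,cv2.convexHull((p*16).round().astype(np.int32)),1,shift=4)
    return im
def cost(v,ns):
    pose=(v[0]/1e3,v[1]/1e3,np.radians(v[2]))
    return sum((sil(n,pose)!=M[n]).sum()/M[n].sum() for n in ns)
for ns in(("side",),("top",),("side","top")):
    o=minimize(cost,[557,0,-9],args=(ns,),method="Nelder-Mead",options=dict(initial_simplex=[[557,0,-9],[567,0,-9],[557,10,-9],[557,0,-5]]))
    print(ns,o.x.round(2),o.fun)
v=o.x;pose=(v[0]/1e3,v[1]/1e3,np.radians(v[2]))
np.save("pose.npy",pose)
O=[]
for n in M:
    im=vision.grab_frame(n)[:,:,::-1].copy()
    for b in B:
        p=np.array([proj(n,w) for w in W(b,pose)]).round().astype(int)
        for i in range(8):
            for j in range(i):
                if bin(i^j).count("1")==1: cv2.line(im,tuple(map(int,p[i])),tuple(map(int,p[j])),(0,255,255),1)
    O.append(cv2.resize(im[120:330,190:420],None,fx=1.7,fy=1.7))
cv2.imwrite("pics/ov.png",np.hstack(O))
print(W([[-.042,-.178,.062],[-.038,.15,.098],[-.060,.15,.1645]],pose).round(4))
E
python3 fit.py
```

```text
('side',) [565.07  -1.22  -9.29] 0.11214012482383733
('top',) [559.61  -1.78  -9.18] 0.08289020957147325
('side', 'top') [559.92  -1.49  -9.12] 0.19985502481323036
[[ 0.4902 -0.1706  0.062 ]
 [ 0.5462  0.1526  0.098 ]
 [ 0.5245  0.1561  0.1645]]
```

View pics/ov.png

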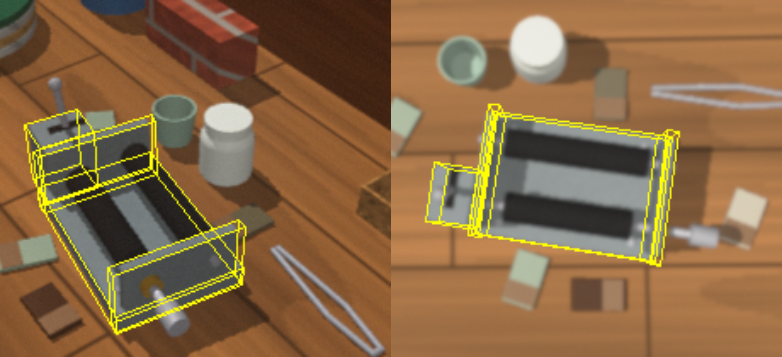

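The overlay fits both views: the mill is at about (0.560, -0.0015), yaw -9.1°. The knob falls on mill x = -42 as it must, at mill y of about -177.

```bash
cat >> h.py <<'E'
from scipy.spatial.transform import Rotation as Rot
def go(P,yaw=None):
    "shift (mm) and roll (deg) from measured pose to world TCP P, tool y at world angle yaw (mod 180)"
    s=get_state(); q=s["eef_rot"]; R=Rot.from_quat([q[1],q[2],q[3],q[0]])
    d=R.inv().apply(np.array(P)-s["ee_pos"])*1e3; y=R.apply([0,1,0]); a=np.degrees(np.arctan2(y[1],y[0]))
    roll=0 if yaw is None else (a-yaw+90)%180-90
    print("shift",d.round(1),"roll",round(roll,2),"tcp",np.round(s["ee_pos"],4),"yaw",round(a,2),"clk",round(float(s["clock"]),2))
pose=np.array([.560,-.0015,np.radians(-9.15)])
def mill(P):
    c,s=np.cos(pose[2]),np.sin(pose[2]); d=np.array(P[:2])-pose[:2]; return np.array([c*d[0]+s*d[1],-s*d[0]+c*d[1]])
E
python3 - <<'E'
from h import *
go(W([[-.042,-.177,.16]],pose)[0],-9.15); print(W([[-.042,-.177,.16]],pose))
E
```

```text
shift [-514.  -478.7   58.7] roll 72.18 tcp [0.2495 0.4902 0.2187] yaw 63.03 clk 1.2
[[ 0.49038795 -0.16956892  0.16      ]]
```

Call:
send_rows --series '[{"xyz": [-514,-479,0],"roll": 72.2},{"xyz": [-514,-479,0],"roll": 72.2},{"xyz": [-514,-479,0],"roll": 72.2},{"xyz": [-514,-479,0],"roll": 72.2},{"xyz": [-514,-479,0],"roll": 72.2},{"xyz": [-514,-479,0],"roll": 72.2},{"xyz": [-514,-479,0],"roll": 72.2},{"xyz": [-514,-479,0],"roll": 72.2}]' --jaw 60

```text
clock: 2.0
ee_pos: [0.3871, 0.1126, 0.2191]
eef_rot: [0.0, 0.744, 0.669, 0.001]
force: [1.1, 0.5, 0.7]
opening: 0.698
grip_force: 0.0
```

```bash
python3 -c "
from h import *
go(W([[-.042,-.177,.13]],pose)[0],-9.15)"
```

```text
shift [-269.8  132.4   88.9] roll 3.09 tcp [0.3871 0.1126 0.2191] yaw -6.06 clk 2.0
```

Call:
send_rows --series '[{"xyz": [-270,132,20],"roll": 3},{"xyz": [-270,132,40],"roll": 3},{"xyz": [-270,132,60],"roll": 3},{"xyz": [-270,132,89],"roll": 3},{"xyz": [-270,132,89],"roll": 3},{"xyz": [-270,132,89],"roll": 3},{"xyz": [-270,132,89],"roll": 3},{"xyz": [-270,132,89],"roll": 3}]'

```text
clock: 2.8
ee_pos: [0.49, -0.1709, 0.1285]
eef_rot: [0.0, 0.761, 0.649, -0.002]
force: [0.7, 0.1, 0.4]
opening: 0.705
grip_force: 0.0
```

```bash
python3 -c "
from h import *
go(W([[-.042,-.177,.057]],pose)[0],-9.15)
for n in('side','top'):
    vision.grab_frame(n)
    for l in('roller','knob_end'): print(n,l,[(np.round(q['location'],1),round(q['score'],2),mill(atz(n,q['location'],.062)).round(4)) for q in models.pinpoint(n,l)[:2]])
    im=vision.grab_frame(n)[:,:,::-1]
    p=proj(n,W([[-.042,-.177,.062]],pose)[0]).astype(int); cv2.imwrite('pics/k'+n+'.png',cv2.resize(im[p[1]-60:p[1]+50,p[0]-70:p[0]+60],None,fx=3,fy=3))
a,b=[cv2.imread('pics/k%s.png'%n) for n in('side','top')]; cv2.imwrite('pics/k.png',np.hstack([a,b]))
"
```

```text
shift [ 1.6  0.3 71.5] roll 0.09 tcp [ 0.49   -0.1709  0.1285] yaw -9.06 clk 2.8
side roller [(array([292.2, 305.5]), 0.88, array([-0.037 , -0.1774])), (array([204. , 271.6]), 0.72, array([-0.1535, -0.0195]))]
side knob_end [(array([294.7, 314.3]), 0.66, array([-0.0426, -0.1979]))]
top roller [(array([372.6, 256. ]), 0.88, array([-0.0362, -0.1746]))]
top knob_end [(array([379.6, 260.1]), 0.65, array([-0.0428, -0.1909])), (array([296.2, 225.7]), 0.18, array([0.0051, 0.0018]))]
```

View pics/k.png

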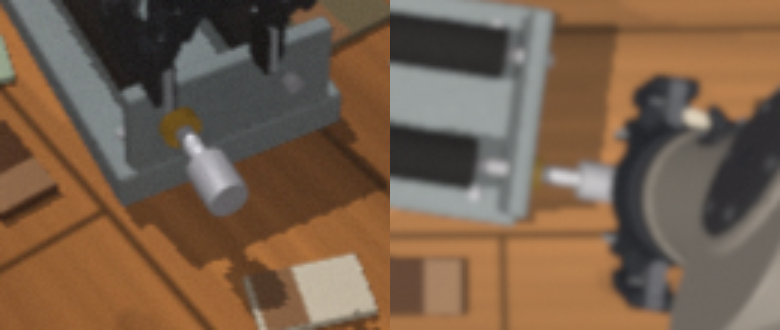

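The fingers straddle the knob and it is visible just beyond them, so I go down and close on it.

Call:
send_rows --series '[{"xyz": [1.5,0,20],"roll": 0},{"xyz": [1.5,0,40],"roll": 0},{"xyz": [1.5,0,55],"roll": 0},{"xyz": [1.5,0,65],"roll": 0},{"xyz": [1.5,0,71],"roll": 0},{"xyz": [1.5,0,71],"roll": 0},{"xyz": [1.5,0,71],"roll": 0}]'

```text
clock: 3.9
ee_pos: [0.4918, -0.1661, 0.0593]
eef_rot: [0.001, 0.759, 0.651, 0.0]
force: [0.2, 0.2, 0.2]
opening: 0.702
grip_force: 0.0
```

Call:
send_rows --series '[{"xyz": [0,0,0],"roll": 0},{"xyz": [0,0,0],"roll": 0},{"xyz": [0,0,0],"roll": 0},{"xyz": [0,0,0],"roll": 0},{"xyz": [0,0,0],"roll": 0},{"xyz": [0,0,0],"roll": 0},{"xyz": [0,0,0],"roll": 0},{"xyz": [0,0,0],"roll": 0}]' --jaw 20 --grip_force 35

```text
clock: 4.7
ee_pos: [0.492, -0.1661, 0.0591]
eef_rot: [0.001, 0.759, 0.651, 0.0]
force: [2.9, -0.1, 1.5]
opening: 0.234
grip_force: 1.5
```

```bash
cat > st.py <<'E'
from h import *
for _ in range(2): vision.grab_frame("top")
s=get_state(); c,sn=np.cos(pose[2]),np.sin(pose[2]); f=s["force"]
print("mill mm",(mill(s["ee_pos"])*1e3).round(2),"z",round(s["ee_pos"][2]*1e3,2),"Fmill",np.round([c*f[0]+sn*f[1],-sn*f[0]+c*f[1],f[2]],2),"op",s["opening"],"grip",s["grip_force"],"clk",s["clock"])
q=s["eef_rot"]; R=Rot.from_quat([q[1],q[2],q[3],q[0]]).as_matrix(); print("tool x,y,z in world",R.T.round(3).tolist())
E
python3 st.py
```

```text
mill mm [ -40.92 -173.35] z 59.09 Fmill [2.53 0.16 2.01] op 0.23460436578698513 grip 1.6908237151801586 clk 4.8
tool x,y,z in world [[0.152, 0.988, -0.0], [0.988, -0.152, 0.002], [0.002, -0.0, -1.0]]
```

The opening is 20 mm, but the knob is 28 mm across, so this isn't a proper grasp. I'll look.

```bash
python3 -c "
from h import *
o=[]
for n in('side','top'):
    im=vision.grab_frame(n)[:,:,::-1]
    p=proj(n,W([[-.042,-.177,.062]],pose)[0]).astype(int); o.append(cv2.resize(im[p[1]-60:p[1]+50,p[0]-70:p[0]+60],None,fx=3,fy=3))
cv2.imwrite('pics/k2.png',np.hstack(o))
"
```

```text
(no output)
```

View pics/k2.png

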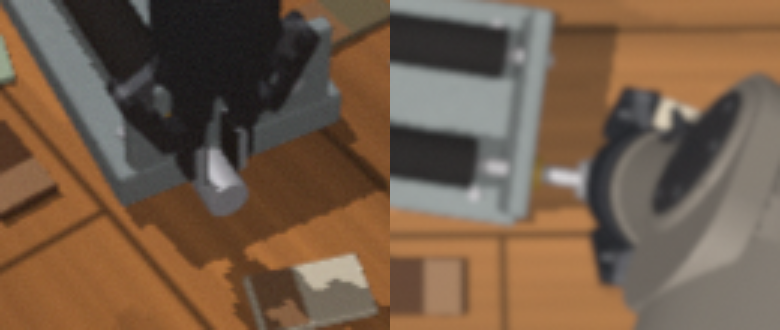

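```bash
python3 -c "
from h import *
s=get_state()
for n,k in(('side',0),('top',390)):
    p=proj(n,W([[-.042,-.177,.062]],pose)[0]).astype(int)
    f=lambda P:((proj(n,P)-p+[70,60])*3+[k,0]).round()
    t=s['ee_pos']
    print(n,'kc',f(W([[-.042,-.177,.062]],pose)[0]),'kend',f(W([[-.042,-.194,.062]],pose)[0]),'kin',f(W([[-.042,-.160,.062]],pose)[0]),'tcp',f(t),'tip',f(t-[0,0,.014]))
    im=vision.grab_frame(n)
    for l in('knob_end',):
        print([(((q['location']-p+[70,60])*3+[k,0]).round(),round(q['score'],2),mill(atz(n,q['location'],.062)).round(4)) for q in models.pinpoint(n,l)[:2]])
"
```

```text
side kc [212. 181.] kend [225. 200.] kin [200. 162.] tcp [211. 179.] tip [211. 194.]
[(array([233., 204.]), 0.61, array([-0.039 , -0.1993]))]
top kc [601. 182.] kend [624. 186.] kin [578. 179.] tcp [595. 180.] tip [592. 180.]
[(array([620., 186.]), 0.69, array([-0.0424, -0.1908]))]
```

The fingertips seem to be sitting on the upper flank of the knob. I'll open, go 10 mm lower and 3 mm further out, then close again.

Call:
send_rows --series '[{"xyz": [0,0,0],"roll": 0},{"xyz": [0,0,0],"roll": 0},{"xyz": [0,0,0],"roll": 0},{"xyz": [-2,-1,4],"roll": 0},{"xyz": [-3,-1,10],"roll": 0},{"xyz": [-3,-1,10],"roll": 0},{"xyz": [-3,-1,10],"roll": 0}]' --jaw 60

```text
clock: 5.8
ee_pos: [0.4893, -0.1687, 0.0483]
eef_rot: [-0.0, 0.759, 0.651, -0.0]
force: [-0.4, -0.0, 0.0]
opening: 0.704
grip_force: 0.0
```

Call:
send_rows --series '[{"xyz": [0,0,0],"roll": 0},{"xyz": [0,0,0],"roll": 0},{"xyz": [0,0,0],"roll": 0},{"xyz": [0,0,0],"roll": 0},{"xyz": [0,0,0],"roll": 0},{"xyz": [0,0,0],"roll": 0},{"xyz": [0,0,0],"roll": 0},{"xyz": [0,0,0],"roll": 0}]' --jaw 20 --grip_force 35

```text
clock: 6.6
ee_pos: [0.4918, -0.1691, 0.0495]
eef_rot: [0.002, 0.759, 0.651, 0.001]
force: [5.2, -0.2, 0.2]
opening: 0.302
grip_force: 34.6
```

```bash
python3 st.py
```

```text
mill mm [ -40.73 -176.24] z 49.45 Fmill [6.21 0.49 0.05] op 0.3046225310045641 grip 34.60897207260132 clk 6.7
tool x,y,z in world [[0.151, 0.988, -0.0], [0.988, -0.151, 0.004], [0.004, -0.001, -1.0]]
```

Call:
send_rows --series '[{"xyz": [1,2,0],"roll": 0},{"xyz": [2,2,0],"roll": 0},{"xyz": [3,2,0],"roll": 0},{"xyz": [3,2,0],"roll": 0},{"xyz": [3,2,0],"roll": 0}]'

```text
clock: 7.2
ee_pos: [0.4921, -0.167, 0.0494]
eef_rot: [0.0, 0.759, 0.651, -0.0]
force: [1.0, -1.7, 5.6]
opening: 0.3
grip_force: 35.0
```

```bash
python3 st.py
```

```text
mill mm [ -40.68 -174.18] z 49.42 Fmill [ 1.22 -1.51  5.64] op 0.30237140222292574 grip 34.99805152416229 clk 7.3
tool x,y,z in world [[0.152, 0.988, -0.001], [0.988, -0.152, 0.0], [0.0, -0.001, -1.0]]
```

Call:
send_rows --series '[{"xyz": [1,0,0],"roll": 0},{"xyz": [2,0,0],"roll": 0},{"xyz": [3,0,0],"roll": 0},{"xyz": [4,0,0],"roll": 0},{"xyz": [4,0,0],"roll": 0}]'

```text
clock: 7.8
ee_pos: [0.4928, -0.163, 0.0494]
eef_rot: [0.0, 0.759, 0.651, -0.0]
force: [1.6, -1.6, 5.8]
opening: 0.303
grip_force: 35.0
```

```bash
python3 st.py|head -1
```

```text
mill mm [ -40.69 -170.16] z 49.42 Fmill [ 0.78 -0.92  5.82] op 0.3039883029946677 grip 34.99629020690918 clk 7.9
```

Call:
send_rows --series '[{"xyz": [1,0,0],"roll": 0},{"xyz": [2,0,0],"roll": 0},{"xyz": [3,0,0],"roll": 0},{"xyz": [3,0,0],"roll": 0}]'

```text
clock: 8.3
ee_pos: [0.4932, -0.1601, 0.0494]
eef_rot: [0.0, 0.759, 0.651, -0.0]
force: [1.1, -1.1, 5.9]
opening: 0.305
grip_force: 35.0
```

Call:
send_rows --series '[{"xyz": [1,0,0],"roll": 0},{"xyz": [1.5,0,0],"roll": 0},{"xyz": [2,0,0],"roll": 0},{"xyz": [2,0,0],"roll": 0}]'

```text
clock: 8.7
ee_pos: [0.4935, -0.1582, 0.0494]
eef_rot: [0.0, 0.759, 0.651, -0.0]
force: [1.5, -1.4, 5.7]
opening: 0.308
grip_force: 35.0
```

Call:
send_rows --series '[{"xyz": [1,0,0],"roll": 0},{"xyz": [1.5,0,0],"roll": 0},{"xyz": [2,0,0],"roll": 0},{"xyz": [2,0,0],"roll": 0}]'

```text
clock: 9.1
ee_pos: [0.4939, -0.1562, 0.0494]
eef_rot: [0.001, 0.759, 0.651, -0.0]
force: [1.2, -1.2, 5.1]
opening: 0.305
grip_force: 35.0
```

Call:
send_rows --series '[{"xyz": [1,0,0],"roll": 0},{"xyz": [1.5,0,0],"roll": 0},{"xyz": [2,0,0],"roll": 0},{"xyz": [2,0,0],"roll": 0}]'

```text
clock: 9.5
ee_pos: [0.4942, -0.1542, 0.0494]
eef_rot: [0.001, 0.759, 0.651, -0.0]
force: [2.2, -1.3, 5.6]
opening: 0.307
grip_force: 35.0
```

Call:
send_rows --series '[{"xyz": [1,0,0],"roll": 0},{"xyz": [1.5,0,0],"roll": 0},{"xyz": [2,0,0],"roll": 0},{"xyz": [2,0,0],"roll": 0}]'

```text
clock: 9.9
ee_pos: [0.4944, -0.1529, 0.0494]
eef_rot: [0.001, 0.759, 0.651, -0.0]
force: [0.5, -2.9, 4.9]
opening: 0.307
grip_force: 35.0
```

Call:
send_rows --series '[{"xyz": [1,0,0],"roll": 0},{"xyz": [1.5,0,0],"roll": 0},{"xyz": [2,0,0],"roll": 0},{"xyz": [2,0,0],"roll": 0}]'

```text
clock: 10.3
ee_pos: [0.4944, -0.1529, 0.0494]
eef_rot: [0.002, 0.759, 0.651, -0.001]
force: [0.9, -6.7, 5.1]
opening: 0.303
grip_force: 34.9
```

Call:
send_rows --series '[{"xyz": [-0.4,0,0],"roll": 0},{"xyz": [-0.4,0,0],"roll": 0},{"xyz": [-0.4,0,0],"roll": 0},{"xyz": [-0.4,0,0],"roll": 0},{"xyz": [-0.4,0,0],"roll": 0},{"xyz": [-0.4,0,0],"roll": 0},{"xyz": [-0.4,0,0],"roll": 0},{"xyz": [-0.4,0,0],"roll": 0}]'

```text
clock: 11.1
ee_pos: [0.4944, -0.1529, 0.0494]
eef_rot: [0.002, 0.759, 0.651, -0.001]
force: [0.6, -5.6, 5.6]
opening: 0.308
grip_force: 35.0
```

```bash
python3 st.py
```

```text
mill mm [ -40.69 -159.88] z 49.42 Fmill [ 1.34 -4.64  5.75] op 0.30757741857947624 grip 34.960264563560486 clk 11.2
tool x,y,z in world [[0.153, 0.988, -0.004], [0.988, -0.153, 0.001], [0.0, -0.004, -1.0]]
```

Call:
send_rows --series '[{"xyz": [-2,0,0],"roll": 0},{"xyz": [-4,0,0],"roll": 0},{"xyz": [-6,0,0],"roll": 0},{"xyz": [-8,0,0],"roll": 0},{"xyz": [-10,0,0],"roll": 0},{"xyz": [-10,0,0],"roll": 0}]'

```text
clock: 11.8
ee_pos: [0.4935, -0.1584, 0.0494]
eef_rot: [-0.001, 0.759, 0.651, 0.001]
force: [0.3, 0.2, 8.3]
opening: 0.303
grip_force: 35.2
```

Call:
send_rows --series '[{"xyz": [-1,0,0],"roll": 0},{"xyz": [-2,0,0],"roll": 0},{"xyz": [-3,0,0],"roll": 0},{"xyz": [-3,0,0],"roll": 0}]'

```text
clock: 12.2
ee_pos: [0.4931, -0.1611, 0.0494]
eef_rot: [-0.001, 0.759, 0.651, 0.001]
force: [1.1, 1.5, 7.6]
opening: 0.299
grip_force: 35.2
```

Call:
send_rows --series '[{"xyz": [-1,0,0],"roll": 0},{"xyz": [-1.5,0,0],"roll": 0},{"xyz": [-2,0,0],"roll": 0},{"xyz": [-2,0,0],"roll": 0}]'

```text
clock: 12.6
ee_pos: [0.4928, -0.1629, 0.0494]
eef_rot: [-0.001, 0.759, 0.652, 0.001]
force: [0.6, 1.7, 8.9]
opening: 0.303
grip_force: 35.2
```

Call:
send_rows --series '[{"xyz": [-1,0,0],"roll": 0},{"xyz": [-2,0,0],"roll": 0},{"xyz": [-2.5,0,0],"roll": 0},{"xyz": [-2.5,0,0],"roll": 0}]'

```text
clock: 13.0
ee_pos: [0.4924, -0.1654, 0.0494]
eef_rot: [-0.001, 0.759, 0.652, 0.001]
force: [1.0, 0.8, 8.4]
opening: 0.3
grip_force: 35.3
```

Call:
send_rows --series '[{"xyz": [-1,0,0],"roll": 0},{"xyz": [-1.5,0,0],"roll": 0},{"xyz": [-2,0,0],"roll": 0},{"xyz": [-2,0,0],"roll": 0}]'

```text
clock: 13.4
ee_pos: [0.4921, -0.1673, 0.0494]
eef_rot: [-0.001, 0.759, 0.652, 0.001]
force: [0.2, 0.5, 8.2]
opening: 0.301
grip_force: 35.3
```

Call:
send_rows --series '[{"xyz": [-1,0,0],"roll": 0},{"xyz": [-1.5,0,0],"roll": 0},{"xyz": [-2,0,0],"roll": 0},{"xyz": [-2,0,0],"roll": 0}]'

```text
clock: 13.8
ee_pos: [0.4918, -0.1693, 0.0494]
eef_rot: [-0.001, 0.759, 0.652, 0.001]
force: [1.1, 1.1, 7.8]
opening: 0.302
grip_force: 35.3
```

Call:
send_rows --series '[{"xyz": [-1,0,0],"roll": 0},{"xyz": [-1.5,0,0],"roll": 0},{"xyz": [-2,0,0],"roll": 0},{"xyz": [-2,0,0],"roll": 0}]'

```text
clock: 14.2
ee_pos: [0.4915, -0.1713, 0.0494]
eef_rot: [-0.001, 0.759, 0.652, 0.001]
force: [1.2, 1.1, 8.7]
opening: 0.307
grip_force: 35.3
```

Call:
send_rows --series '[{"xyz": [-1,0,0],"roll": 0},{"xyz": [-1.5,0,0],"roll": 0},{"xyz": [-2,0,0],"roll": 0},{"xyz": [-2,0,0],"roll": 0}]'

```text
clock: 14.6
ee_pos: [0.4911, -0.1733, 0.0494]
eef_rot: [-0.001, 0.759, 0.652, 0.001]
force: [0.3, -0.0, 8.1]
opening: 0.305
grip_force: 35.3
```

Call:
send_rows --series '[{"xyz": [-1,0,0],"roll": 0},{"xyz": [-1.5,0,0],"roll": 0},{"xyz": [-2,0,0],"roll": 0},{"xyz": [-2,0,0],"roll": 0}]'

```text
clock: 15.0
ee_pos: [0.4909, -0.1746, 0.0494]
eef_rot: [-0.001, 0.759, 0.652, 0.001]
force: [-0.0, 1.8, 9.5]
opening: 0.303
grip_force: 35.3
```

Call:
send_rows --series '[{"xyz": [-0.5,0,0],"roll": 0},{"xyz": [-1,0,0],"roll": 0},{"xyz": [-1,0,0],"roll": 0},{"xyz": [-1,0,0],"roll": 0}]'

```text
clock: 15.4
ee_pos: [0.4909, -0.1746, 0.0494]
eef_rot: [-0.002, 0.758, 0.652, 0.002]
force: [0.3, 3.6, 8.8]
opening: 0.306
grip_force: 35.4
```

```bash
python3 st.py
```

```text
mill mm [ -40.69 -181.89] z 49.37 Fmill [0.82 3.65 9.1 ] op 0.30307034013275125 grip 35.3601211309433 clk 15.5
tool x,y,z in world [[0.15, 0.989, 0.005], [0.989, -0.15, -0.001], [0.0, 0.005, -1.0]]
```

Call:
send_rows --series '[{"xyz": [-0.5,0,0],"roll": 0},{"xyz": [-1.1,0,0],"roll": 0},{"xyz": [-1.1,0,0],"roll": 0},{"xyz": [-1.1,0,0],"roll": 0},{"xyz": [-1.1,0,0],"roll": 0},{"xyz": [-1.1,0,0],"roll": 0},{"xyz": [-1.1,0,0],"roll": 0},{"xyz": [-1.1,0,0],"roll": 0}]'

```text
clock: 16.3
ee_pos: [0.4909, -0.1746, 0.0494]
eef_rot: [-0.003, 0.758, 0.652, 0.002]
force: [1.1, 5.2, 10.6]
opening: 0.304
grip_force: 35.4
```

```bash
python3 st.py
```

```text
mill mm [ -40.68 -181.89] z 49.38 Fmill [-0.77  4.98  9.26] op 0.30949982173190815 grip 35.42805254459381 clk 16.4
tool x,y,z in world [[0.15, 0.989, 0.007], [0.989, -0.15, -0.001], [0.0, 0.007, -1.0]]
```

Call:
send_rows --series '[{"xyz": [0,0,0],"roll": 0},{"xyz": [0,0,0],"roll": 0},{"xyz": [0,0,0],"roll": 0},{"xyz": [0,0,0],"roll": 0}]'

```text
clock: 16.8
ee_pos: [0.4909, -0.1746, 0.0494]
eef_rot: [-0.002, 0.758, 0.652, 0.002]
force: [1.3, 4.6, 10.2]
opening: 0.302
grip_force: 35.4
```

Call:
send_rows --series '[{"xyz": [3,0,0],"roll": 0},{"xyz": [6,0,0],"roll": 0},{"xyz": [9,0,0],"roll": 0},{"xyz": [12,0,0],"roll": 0},{"xyz": [13,0,0],"roll": 0},{"xyz": [13,0,0],"roll": 0}]'

```text
clock: 17.4
ee_pos: [0.4923, -0.1659, 0.0494]
eef_rot: [-0.0, 0.759, 0.651, 0.0]
force: [0.7, -1.0, 7.6]
opening: 0.304
grip_force: 35.2
```

```bash
python3 st.py
```

```text
mill mm [ -40.67 -173.09] z 49.4 Fmill [ 0.26 -1.13  7.05] op 0.31029680563810713 grip 35.169673562049866 clk 17.5
tool x,y,z in world [[0.152, 0.988, 0.001], [0.988, -0.152, 0.0], [0.0, 0.001, -1.0]]
```

Call:
send_rows --series '[{"xyz": [1,0,0],"roll": 0},{"xyz": [2.2,0,0],"roll": 0},{"xyz": [2.2,0,0],"roll": 0},{"xyz": [2.2,0,0],"roll": 0}]'

```text
clock: 17.9
ee_pos: [0.4926, -0.164, 0.0494]
eef_rot: [-0.0, 0.759, 0.651, 0.0]
force: [0.9, -2.4, 8.2]
opening: 0.308
grip_force: 35.1
```

```bash
python3 st.py
```

```text
mill mm [ -40.7  -171.17] z 49.41 Fmill [ 0.45 -0.94  7.46] op 0.3073995019830643 grip 35.13783395290375 clk 18.0
tool x,y,z in world [[0.152, 0.988, 0.0], [0.988, -0.152, 0.0], [0.0, 0.0, -1.0]]
```

Call:
send_rows --series '[{"xyz": [0.3,0,0],"roll": 0},{"xyz": [0.3,0,0],"roll": 0},{"xyz": [0.3,0,0],"roll": 0},{"xyz": [-0.1,0,0],"roll": 0},{"xyz": [-0.1,0,0],"roll": 0}]'

```text
clock: 18.5
ee_pos: [0.4927, -0.1639, 0.0494]
eef_rot: [-0.0, 0.759, 0.651, 0.0]
force: [0.4, 0.1, 7.0]
opening: 0.303
grip_force: 35.2
```

```bash
python3 st.py|head -1
```

```text
mill mm [ -40.68 -171.06] z 49.41 Fmill [ 1.89 -1.46  6.76] op 0.3082969841710502 grip 35.15105187892914 clk 18.6
```

Call:
send_rows --series '[{"xyz": [0,0,0],"roll": 0},{"xyz": [0,0,0],"roll": 0},{"xyz": [0,0,0],"roll": 0},{"xyz": [0,0,0],"roll": 0},{"xyz": [0,0,-20],"roll": 0},{"xyz": [0,0,-60],"roll": 0},{"xyz": [0,0,-110],"roll": 0},{"xyz": [0,0,-160],"roll": 0}]' --jaw 60

```text
clock: 19.4
ee_pos: [0.4915, -0.1636, 0.2097]
eef_rot: [-0.001, 0.759, 0.651, -0.001]
force: [0.8, -0.5, 0.3]
opening: 0.702
grip_force: 0.0
```

```bash
cat > ball.py <<'E'
from h import *
go(W([[-.040,.15,.235]],pose)[0],80.85)
o={}
for n in('side','top'):
    im=vision.grab_frame(n); cv2.imwrite('pics/b_%s.png'%n,im[:,:,::-1])
    for l in('knob_end','roller','clamp_ball'):
        q=models.pinpoint(n,l)[:2]; o[n,l]=q; print(n,l,[(np.round(k['location'],1),round(k['score'],2),(mill(atz(n,k['location'],.062))*1e3).round(1)) for k in q])
if o['side','clamp_ball'] and o['top','clamp_ball']:
    P=tri(o['side','clamp_ball'][0]['location'],o['top','clamp_ball'][0]['location']); print('ball',P,mill(P))
for n in('side','top'):
    for a in(-.35,-.1,0.,.9):print(n,a,proj(n,W([[-.029+.09*np.sin(a),.15,.08+.09*np.cos(a)]],pose)[0]).round(1))
i=cv2.imread('pics/b_side.png')[130:260,180:320]; j=cv2.imread('pics/b_top.png')[180:310,170:310]
cv2.imwrite('pics/b.png',cv2.resize(np.hstack([i,j]),None,fx=2.8,fy=2.8))
E
python3 ball.py
```

```text
shift [320.9   4.1 -25.2] roll -89.59 tcp [ 0.4915 -0.1636  0.2097] yaw -8.74 clk 19.4
side knob_end [(array([294.5, 312.5]), 0.59, array([ -41. , -194.1]))]
side roller []
side clamp_ball [(array([222.3, 168.2]), 0.68, array([ 13.9, 300.7])), (array([295.7, 310. ]), 0.44, array([ -36.3, -189.9]))]
top knob_end [(array([377.8, 260.5]), 0.69, array([ -44.2, -187.1]))]
top roller [(array([369.5, 256.6]), 0.59, array([ -38.5, -168. ])), (array([213.7, 230.5]), 0.28, array([-33. , 183.3]))]
top clamp_ball [(array([217.5, 234.5]), 0.58, array([-40.5, 173.4])), (array([269.7, 285.9]), 0.58, array([-135.2,   40.3]))]
ball [0.54598186 0.15488225 0.17076016] [-0.03870762  0.15216319]
side -0.35 [212.8 173.6]
side -0.1 [222.  169.1]
side 0.0 [225.8 167.8]
side 0.9 [255.8 172. ]
top -0.35 [218.  244.4]
top -0.1 [219.3 233.3]
top 0.0 [220.  228.8]
top 0.9 [228.5 195.9]
```

View pics/b.png

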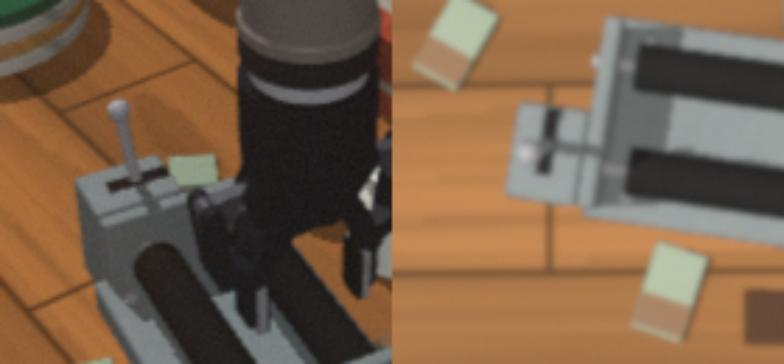

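The ball is at side (222.5,168.6) and top (218,234). That matches the lever model at 0.25 rad: mill (-38, 150), z = 0.1695. I'll move above it with the jaws closing along mill y.

Call:
send_rows --series '[{"xyz": [40,0,-25],"roll": -8.5},{"xyz": [80,0,-25],"roll": -17},{"xyz": [120,1,-25],"roll": -25.5},{"xyz": [160,2,-25],"roll": -34},{"xyz": [200,3,-25],"roll": -42.5},{"xyz": [240,4,-25],"roll": -51},{"xyz": [280,4,-25],"roll": -59.5},{"xyz": [321,4,-25],"roll": -68}]'

```text
clock: 20.6
ee_pos: [0.5444, 0.1539, 0.232]
eef_rot: [-0.001, 0.262, 0.965, -0.001]
force: [0.8, -0.1, -0.5]
opening: 0.705
grip_force: 0.0
```

```bash
python3 -c "
from h import *
go(W([[-.038,.150,.235]],pose)[0],80.85)
R=[.4915,-.1636,.2097]
for d in(0,10,20,30):
  for h in(.014,0,-.014):
    pass
for h in(.014,.005,-.005):
  print(h,[proj('side',np.array(R)+s*.032*np.array([.988,-.152,0])-[0,0,h]).round(1) for s in(1,-1)])
"
```

```text
shift [-2.3 -0.1 -3. ] roll -21.25 tcp [0.5444 0.1539 0.232 ] yaw 59.6 clk 20.6
0.014 [array([304.8, 246.8]), array([271.7, 258.9])]
0.005 [array([304.9, 243. ]), array([271.6, 255.1])]
-0.005 [array([305. , 238.7]), array([271.5, 250.8])]
```

Call:
send_rows --series '[{"xyz": [-2.3,0,-3],"roll": -8},{"xyz": [-2.3,0,-3],"roll": -16},{"xyz": [-2.3,0,-3],"roll": -21.2},{"xyz": [-2.3,0,0],"roll": -21.2},{"xyz": [-2.3,0,20],"roll": -21.2},{"xyz": [-2.3,0,45],"roll": -21.2},{"xyz": [-2.3,0,65],"roll": -21.2},{"xyz": [-2.3,0,80],"roll": -21.2}]'

```text
clock: 21.4
ee_pos: [0.5455, 0.151, 0.1508]
eef_rot: [-0.002, 0.084, 0.996, -0.001]
force: [1.2, 0.9, 0.0]
opening: 0.701
grip_force: 0.0
```

```bash
python3 -c "
from h import *
go(W([[-.038,.150,.1515]],pose)[0],80.85)"; python3 st.py
```

```text
shift [-0.6  1.8 -0.7] roll -0.53 tcp [0.5455 0.151  0.1508] yaw 80.32 clk 21.4
mill mm [-39.72 147.87] z 149.96 Fmill [0.1  0.05 0.1 ] op 0.7019597369470035 grip 0.0 clk 21.5
tool x,y,z in world [[-0.986, 0.168, 0.007], [0.168, 0.986, -0.004], [-0.008, -0.002, -1.0]]
```

Call:
send_rows --series '[{"xyz": [-1.7,2,0],"roll": 0},{"xyz": [-1.7,2,0],"roll": 0},{"xyz": [-1.7,2,0],"roll": 0},{"xyz": [-1.7,2,0],"roll": 0},{"xyz": [-1.7,2,0],"roll": 0},{"xyz": [-1.7,2,0],"roll": 0},{"xyz": [-1.7,2,0],"roll": 0},{"xyz": [-1.7,2,0],"roll": 0}]' --jaw 8 --grip_force 40

```text
clock: 22.3
ee_pos: [0.55, 0.1534, 0.1549]
eef_rot: [0.001, 0.083, 0.997, 0.001]
force: [-0.7, -0.1, 5.4]
opening: 0.169
grip_force: 39.2
```

```bash
python3 st.py
```

```text
mill mm [-34.49 151.35] z 154.9 Fmill [ 0.2  -0.5   5.82] op 0.16954761321528206 grip 39.172046184539795 clk 22.4
tool x,y,z in world [[-0.986, 0.166, -0.002], [0.166, 0.986, 0.001], [0.002, 0.001, -1.0]]
```

The pads sit above the ball's centre: the opening reads 14.5 mm and the tool is pushed upward. I'll regrip 7 mm lower.

Call:
send_rows --series '[{"xyz": [0,0,0],"roll": 0},{"xyz": [0,0,0],"roll": 0},{"xyz": [0,0,3],"roll": 0},{"xyz": [0,0,7],"roll": 0},{"xyz": [0,0,7],"roll": 0}]' --jaw 45

```text
clock: 22.9
ee_pos: [0.5483, 0.153, 0.1455]
eef_rot: [-0.001, 0.083, 0.997, -0.0]
force: [0.7, -0.5, -0.2]
opening: 0.526
grip_force: 0.0
```

Call:
send_rows --series '[{"xyz": [0,0,0],"roll": 0},{"xyz": [0,0,0],"roll": 0},{"xyz": [0,0,0],"roll": 0},{"xyz": [0,0,0],"roll": 0},{"xyz": [0,0,0],"roll": 0},{"xyz": [0,0,0],"roll": 0},{"xyz": [0,0,0],"roll": 0}]' --jaw 8

```text
clock: 23.6
ee_pos: [0.5492, 0.1535, 0.1468]
eef_rot: [0.0, 0.083, 0.997, 0.0]
force: [0.0, 0.7, 0.2]
opening: 0.178
grip_force: 39.0
```

```bash
python3 st.py
```

```text
mill mm [-35.3  151.32] z 146.83 Fmill [-0.47  0.54 -0.29] op 0.1747259154898862 grip 39.01497423648834 clk 23.7
tool x,y,z in world [[-0.986, 0.165, -0.0], [0.165, 0.986, 0.0], [0.0, 0.0, -1.0]]
```

Call:
send_rows --series '[{"xyz": [-8,0,-0.2],"roll": 0},{"xyz": [-16,0,0.2],"roll": 0},{"xyz": [-25,0,1.7],"roll": 0},{"xyz": [-34,0,3.7],"roll": 0},{"xyz": [-42,0,6.8],"roll": 0},{"xyz": [-50,0,10.7],"roll": 0},{"xyz": [-58,0,15.5],"roll": 0},{"xyz": [-65,0,21],"roll": 0}]'

```text
clock: 24.5
ee_pos: [0.6137, 0.1418, 0.1245]
eef_rot: [-0.0, 0.083, 0.997, -0.0]
force: [-0.9, 0.2, -0.8]
opening: 0.095
grip_force: 0.0
```

```bash
python3 st.py
```

```text
mill mm [ 29.83 149.61] z 123.83 Fmill [-1.35  0.53 -1.01] op 0.09452959038425728 grip 0.0 clk 24.6
tool x,y,z in world [[-0.986, 0.166, 0.002], [0.166, 0.986, -0.002], [-0.002, -0.002, -1.0]]
```

The ball slipped out of the pads, so I'll find it again.

```bash
python3 ball.py|grep ball; python3 -c "
import cv2,numpy as np
i=cv2.imread('pics/b_side.png')[110:260,180:320]; j=cv2.imread('pics/b_top.png')[160:310,170:310]
cv2.imwrite('pics/b2.png',cv2.resize(np.hstack([i,j]),None,fx=2.8,fy=2.8))"
```

```text
side clamp_ball [(array([230.9, 166.9]), 0.67, array([ 35.5, 296. ]))]
top clamp_ball [(array([220.5, 217.9]), 0.65, array([ -2.7, 172.8]))]
ball [0.57378267 0.15348127 0.163743  ] [-0.01103778  0.15520091]
```

View pics/b2.png

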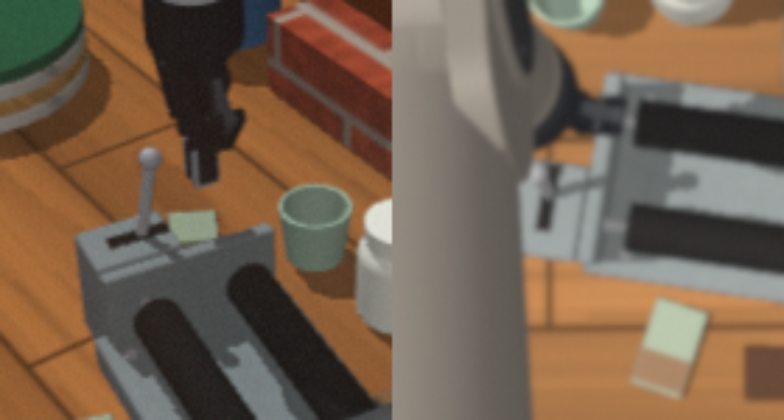

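The ball now shows at side (233,166), so the lever is at about +0.2 rad past upright. The fingers are empty at (253,175). I'll shut the fingers and push from the -x side, the way a hand would.

```bash
python3 -c "
from h import *
t=get_state()['ee_pos']
for h in(.014,.007,0,-.007,-.014): print(h,proj('side',t-[0,0,h]).round(1))"
```

```text
0.014 [251.3 181.7]
0.007 [251.2 179.2]
0 [251.  176.7]
-0.007 [250.9 174.2]
-0.014 [250.8 171.7]
```

Call:
send_rows --series '[{"xyz": [0,0,-30],"roll": 0},{"xyz": [0,0,-70],"roll": 0},{"xyz": [20,0,-95],"roll": 0},{"xyz": [55,0,-95],"roll": 0},{"xyz": [80,0,-95],"roll": 0},{"xyz": [80,0,-95],"roll": 0}]' --jaw 0

```text
clock: 25.6
ee_pos: [0.5311, 0.1576, 0.2215]
eef_rot: [-0.001, 0.081, 0.997, 0.001]
force: [1.4, 0.5, -0.3]
opening: -0.002
grip_force: 0.0
```

```bash
python3 st.py
```

```text
mill mm [-50.34 151.38] z 221.31 Fmill [ 0.14  0.48 -0.59] op -0.003956488265951618 grip 0.0 clk 25.7
tool x,y,z in world [[-0.986, 0.165, -0.001], [0.165, 0.986, 0.001], [0.001, 0.001, -1.0]]
```

Call:
send_rows --series '[{"xyz": [0,-1,30],"roll": 0},{"xyz": [0,-1,60],"roll": 0},{"xyz": [0,-1,62],"roll": 0},{"xyz": [-10,-1,62],"roll": 0},{"xyz": [-20,-1,63],"roll": 0},{"xyz": [-27,-1,65],"roll": 0},{"xyz": [-34,-1,67],"roll": 0},{"xyz": [-40,-1,69],"roll": 0}]'

```text
clock: 26.5
ee_pos: [0.5752, 0.1481, 0.1526]
eef_rot: [0.001, 0.083, 0.997, 0.0]
force: [0.1, 0.1, 1.5]
opening: -0.001
grip_force: 0.7
```

```bash
python3 st.py;python3 ball.py|grep 'ball'
```

```text
mill mm [ -9.43 149.4 ] z 151.41 Fmill [ 0.78  0.01 -0.97] op 0.0010594894837575612 grip 0.0 clk 26.6
tool x,y,z in world [[-0.986, 0.166, -0.0], [0.166, 0.986, -0.001], [0.0, -0.001, -1.0]]
side clamp_ball [(array([244. , 167.8]), 0.73, array([ 63.7, 276.9])), (array([327.1, 252.1]), 0.25, array([ 94.2, -84.4]))]
top clamp_ball []
```

Call:
send_rows --series '[{"xyz": [-5,0,3],"roll": 0},{"xyz": [-10,0,6.5],"roll": 0},{"xyz": [-14,0,10],"roll": 0},{"xyz": [-17,0,14],"roll": 0},{"xyz": [-19,0,18],"roll": 0},{"xyz": [-19,0,18],"roll": 0}]'

```text
clock: 27.6
ee_pos: [0.5921, 0.1445, 0.1325]
eef_rot: [-0.001, 0.083, 0.997, -0.0]
force: [-0.2, 0.3, 0.3]
opening: -0.0
grip_force: 0.0
```

```bash
python3 st.py;python3 ball.py|grep 'ball'
```

```text
mill mm [  8.64 149.56] z 133.33 Fmill [-0.08  0.54 -0.11] op 0.002212138306511591 grip 0.0 clk 27.7
tool x,y,z in world [[-0.986, 0.166, 0.0], [0.166, 0.986, -0.0], [-0.0, -0.0, -1.0]]
side clamp_ball [(array([249.6, 168.2]), 0.58, array([ 75.6, 268.8])), (array([270.8, 262.5]), 0.52, array([-23.4, -57.9]))]
top clamp_ball []
```

Call:
send_rows --series '[{"xyz": [-2,0,1.5],"roll": 0},{"xyz": [-4,0,3],"roll": 0},{"xyz": [-6,0,4],"roll": 0},{"xyz": [-8,0,5],"roll": 0},{"xyz": [-8,0,5],"roll": 0}]'

```text
clock: 28.6
ee_pos: [0.6, 0.1437, 0.128]
eef_rot: [-0.001, 0.083, 0.997, -0.0]
force: [-0.7, 0.3, -0.2]
opening: 0.0
grip_force: 0.4
```

Call:
send_rows --series '[{"xyz": [-2,0,0.5],"roll": 0},{"xyz": [-4,0,1],"roll": 0},{"xyz": [-4,0,1],"roll": 0},{"xyz": [-4,0,1],"roll": 0}]'

```text
clock: 29.0
ee_pos: [0.6048, 0.1427, 0.128]
eef_rot: [0.001, 0.083, 0.997, -0.0]
force: [-1.3, 0.2, 0.1]
opening: 0.001
grip_force: 0.2
```

```bash
python3 st.py;python3 ball.py|grep 'ball'
```

```text
mill mm [ 21.34 149.52] z 128.12 Fmill [-0.39 -0.94  0.47] op 0.0016310036275246932 grip 0.14385389629751444 clk 29.1
tool x,y,z in world [[-0.986, 0.166, -0.001], [0.166, 0.986, 0.0], [0.001, -0.0, -1.0]]
side clamp_ball [(array([256.8, 168.4]), 0.64, array([ 91.5, 259.5]))]
top clamp_ball []
```

Call:
send_rows --series '[{"xyz": [-1.5,0,1.5],"roll": 0},{"xyz": [-3,0,3],"roll": 0},{"xyz": [-4,0,4],"roll": 0},{"xyz": [-4,0,4],"roll": 0}]'

```text
clock: 29.9
ee_pos: [0.6082, 0.1423, 0.1234]
eef_rot: [-0.0, 0.083, 0.997, -0.0]
force: [-0.7, -1.1, -0.2]
opening: 0.001
grip_force: 0.1
```

Call:
send_rows --series '[{"xyz": [-1.5,0,1],"roll": 0},{"xyz": [-3,0,2],"roll": 0},{"xyz": [-3,0,2],"roll": 0},{"xyz": [-3,0,2],"roll": 0}]'

```text
clock: 30.3
ee_pos: [0.6105, 0.142, 0.1214]
eef_rot: [-0.001, 0.083, 0.997, -0.0]
force: [-1.8, 0.3, -0.5]
opening: 0.002
grip_force: 1.2
```

```bash
python3 st.py;python3 ball.py|grep 'ball'
```

```text
mill mm [ 27.02 149.68] z 121.38 Fmill [-2.55  0.19 -0.09] op -0.0016865647741583047 grip 1.2088895053602755 clk 30.4
tool x,y,z in world [[-0.986, 0.165, 0.001], [0.165, 0.986, -0.0], [-0.001, 0.0, -1.0]]
side clamp_ball [(array([256.7, 174.8]), 0.69, array([ 79.6, 234.3])), (array([289.8, 305.5]), 0.3, array([ -41. , -175.4]))]
top clamp_ball []
```

Call:
send_rows --series '[{"xyz": [-1.5,0,0.5],"roll": 0},{"xyz": [-3,0,1],"roll": 0},{"xyz": [-4,0,1.5],"roll": 0},{"xyz": [-4,0,1.5],"roll": 0}]'

```text
clock: 31.2
ee_pos: [0.6126, 0.1416, 0.1192]
eef_rot: [-0.003, 0.083, 0.997, -0.0]
force: [-5.8, 1.0, 0.6]
opening: -0.003
grip_force: 3.0
```

```bash
python3 st.py
```

```text
mill mm [ 29.15 149.68] z 119.24 Fmill [-7.62 -0.23  0.32] op 0.0012329868841459534 grip 2.9477263055741787 clk 31.3
tool x,y,z in world [[-0.986, 0.165, 0.006], [0.165, 0.986, -0.001], [-0.006, 0.0, -1.0]]
```

Call:
send_rows --series '[{"xyz": [-2,0,0],"roll": 0},{"xyz": [-4,0,0],"roll": 0},{"xyz": [-6,0,0],"roll": 0},{"xyz": [-6,0,0],"roll": 0}]'

```text
clock: 31.7
ee_pos: [0.6142, 0.1414, 0.1174]
eef_rot: [-0.008, 0.082, 0.997, -0.0]
force: [-12.0, 2.5, -0.9]
opening: 0.003
grip_force: 5.1
```

```bash
python3 st.py;python3 ball.py|grep 'ball'
```

```text
mill mm [ 30.84 149.68] z 117.41 Fmill [-13.29  -0.41  -0.74] op -0.0026891407957909982 grip 4.9442205391824245 clk 31.8
tool x,y,z in world [[-0.986, 0.164, 0.015], [0.164, 0.986, -0.002], [-0.015, 0.0, -1.0]]
side clamp_ball [(array([259.6, 172.4]), 0.44, array([ 90.4, 240.3]))]
top clamp_ball [(array([295.4, 227.8]), 0.36, array([0.2, 2.8]))]
ball [0.550484   0.00516198 0.24320988] [-0.0104543   0.00506398]
```

Firm contact now at 13 N. A little more brings it to about 20 N.

Call:
send_rows --series '[{"xyz": [-2,0,0],"roll": 0},{"xyz": [-4,0,0],"roll": 0},{"xyz": [-6,0,0],"roll": 0},{"xyz": [-6,0,0],"roll": 0},{"xyz": [-6,0,0],"roll": 0},{"xyz": [-6,0,0],"roll": 0}]'

```text
clock: 32.8
ee_pos: [0.6157, 0.1412, 0.1156]
eef_rot: [-0.013, 0.082, 0.997, -0.001]
force: [-17.2, 0.2, 0.8]
opening: 0.001
grip_force: 6.9
```

```bash
python3 st.py
```

```text
mill mm [ 32.33 149.69] z 115.65 Fmill [-18.25  -1.16  -0.17] op 0.0013592022801963163 grip 6.91870953887701 clk 32.9
tool x,y,z in world [[-0.986, 0.163, 0.025], [0.163, 0.987, -0.004], [-0.025, 0.001, -1.0]]
```

Call:
send_rows --series '[{"xyz": [-2,0,0],"roll": 0},{"xyz": [-4,0,0],"roll": 0},{"xyz": [-4,0,0],"roll": 0},{"xyz": [-4,0,0],"roll": 0}]'

```text
clock: 33.3
ee_pos: [0.6167, 0.141, 0.1145]
eef_rot: [-0.016, 0.082, 0.997, -0.001]
force: [-22.8, 2.3, 0.3]
opening: -0.002
grip_force: 8.4
```

Call:
send_rows --series '[{"xyz": [8,0,0],"roll": 0},{"xyz": [20,0,0],"roll": 0},{"xyz": [32,0,0],"roll": 0},{"xyz": [40,0,-20],"roll": 0},{"xyz": [40,0,-60],"roll": 0},{"xyz": [40,0,-100],"roll": 0},{"xyz": [60,0,-120],"roll": 0},{"xyz": [100,0,-120],"roll": 0}]'

```text
clock: 34.1
ee_pos: [0.5386, 0.1535, 0.245]
eef_rot: [0.008, 0.085, 0.996, 0.001]
force: [-0.1, 0.6, -0.0]
opening: -0.001
grip_force: 0.0
```

```bash
python3 ball.py|grep -v '^\(side\|top\) [-0]'; python3 st.py | head -1; python3 -c "
from h import *
for a in(.8,.85,.9,.95,1.): print(a,[proj(n,W([[-.029+.09*np.sin(a),.15,.08+.09*np.cos(a)]],pose)[0]).round(1) for n in('side','top')])
i=cv2.imread('pics/b_side.png')[130:330,180:340]; j=cv2.imread('pics/b_top.png')[150:310,170:400]
i=cv2.resize(i,None,fx=2,fy=2);j=cv2.resize(j,None,fx=2,fy=2);j=cv2.copyMakeBorder(j,0,80,0,0,0)
cv2.imwrite('pics/b3.png',np.hstack([i,j]))"
```

```text
shift [-5.6  0.4 10.1] roll -0.64 tcp [0.5386 0.1535 0.245 ] yaw 80.21 clk 34.1
side knob_end [(array([297.8, 314.2]), 0.83, array([ -37.4, -200.3]))]
side roller [(array([290.6, 305.3]), 0.97, array([ -39.5, -175.6])), (array([297.2, 310.8]), 0.48, array([ -34.7, -192.8]))]
side clamp_ball [(array([258.1, 172.5]), 0.48, array([ 86.9, 241.7]))]
top knob_end [(array([377.5, 258.1]), 0.62, array([ -39.1, -185.8]))]
top roller [(array([369.2, 255.7]), 0.98, array([ -36.6, -167.1]))]
top clamp_ball [(array([227.9, 193.7]), 0.69, array([ 54. , 165.1]))]
ball [0.63085259 0.14151881 0.13101733] [0.04720821 0.15246591]
mill mm [-51.09 149.84] z 240.11 Fmill [ 0.31  0.24 -0.37] op 0.00043034792148770464 grip 0.0 clk 34.6
0.8 [array([253.3, 170.2]), array([227.5, 198.3])]
0.85 [array([254.6, 171.1]), array([228., 197.])]
0.9 [array([255.8, 172. ]), array([228.5, 195.9])]
0.95 [array([256.9, 173. ]), array([229. , 194.8])]
1.0 [array([258., 174.]), array([229.4, 193.9])]
```

View pics/b3.png

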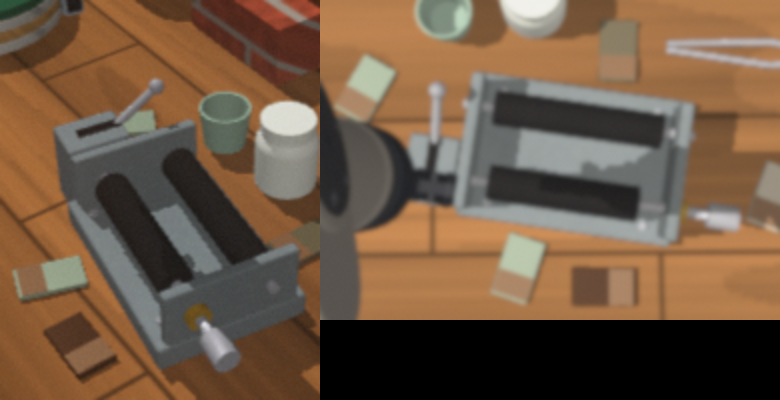

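The lever ball is at side (258,172.5) and top (228,194), which is about 0.93 rad past upright, so the clamp is gripping. The knob has stayed where I left it, the bystanders look undisturbed and the arm is clear, so I'm handing in.

```bash
python3 -c "
from plant import r
print(r.sign_off())"
```

```text
the job is handed in; nothing more can be done
None
```

The roller was leaned lightly on both stops (22.0 mm of float) and left within about 0.2 mm of midway. The clamp lever was then swung over until it gripped, about 0.93 rad past upright, and the job was handed in at 35 s.

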